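# Ready a rubbing stone from its tube

### The arm

A 6-joint arm with a two-finger parallel gripper is mounted at the origin on the work surface. World frame = base frame: x ahead of the robot, y to its left, z up, the work surface at z = 0. Lengths are in m, angles in rad, forces in N, time in s.
With the tool pointing down it reaches from about 0.3 to 0.95 m from the base axis. Payload 3.1 kg.
Tool frame: the origin (TCP) lies at the very end of the fingers, on their centre line; the grasp point (between the pads) lies 19 mm behind it; z points along the fingers, y is the line along which they close (so a half turn about z gives the same grasp; the last joint's range is limited). The gripper opens to 85 mm and grips with 20 to 120 N. Pads are 22 mm wide; open, the fingers measure 114 mm over their backs; the gripper's body (76 mm by 85 mm) begins 54 mm behind the grasp point. The pads swing forward as they close: fully open they stand 13 mm farther back than shut.
Start: joints at [-0.07, 0.308, 1.634, -0, 1.2, -0.07], TCP at [0.625, -0, 0.231] pointing down, gripper open.
Joint ranges: [-3.06, 3.06], [-0.79, 1.96], [0.05, 2.63], [-1.19, 4.34], [0.05, 2.64], [-2.94, 2.94]. Speed limits (rad/s): [2.79, 2.79, 3.14, 3.14, 3.14, 3.14].

### API

Orientations are given as a unit quaternion [x, y, z, w].
In Python, from workcell import * gives the robot as it stands.
- The arm moves only by the shell command python3 -m inch 'ROWS' [FORCE]. ROWS is JSON, a list of rows, each an object of numbers: "x", "y", "z": the shift along the tool's x, y, z in cm; "wx", "wy", "wz": the turn, a rotation vector about the tool's x, y, z in degrees; "gripper": the gripper command: -1 is fully open, 1 is shut, values between are in proportion. A call has exactly 8 rows; each row shifts and turns the commanded pose from where the row before left it, along the tool's axes as they then stand; what a row does not reach is not made up. A row lasts 1/12 s, in which the tool goes at most 41.7 mm and 7.16 degrees, less where a joint would pass 70% of its speed; a pose out of reach is approached as far as the arm can. A call with a gripper value outside its range is refused whole. The fingers move at their own pace and stop on an object; FORCE is the grip in N (left out, the last holds). Time passes only in rows, so rows that do not move let the fingers close, or fill a call up. It gives the time, the measured TCP pose, the force, the opening and the grip force at its end, in the units of the state.
- read_state(): the state, without advancing time (a new reading comes with each control period).
- read_camera(name): name is "scene" or "side" or "wrist"; returns (picture, depth): 480x640x3 uint8, red, green, blue; 480x640 float32, m along the optical axis (not along the pixel's ray), 0 where there is no reading.
- camera_params(name): a dict with "fovy" (degrees; the focal length in pixels is half the picture's height over the tangent of half this angle, whatever the lens; pixels are square), "cx", "cy" (the principal point, pixels), "eye" and "orientation" of the camera in the world. Camera axes: x right, y down, z forward; pixel columns grow to the right and rows downward; lengths in m; the calibration is good to about 2 mm. The wrist camera is an equidistant fisheye: a pixel r from the principal point sees the ray r / f radians off the axis. A picture is of the moment at which its call begins: read the wrist's pose just before it. camera_params takes no time and is no camera call; for the wrist camera it gives the pose at the moment of the call.
- sign_off(): hands the job in; it is judged then, once.
The state is a dict: "clock": time; "joints": joint angles; "qd": joint speeds; "joint_efforts": joint torques, N m; "eef_pos": TCP position; "orientation": TCP orientation; "wrist_force": force on the tool from outside, world axes, zero at the start; "ft_torque": the same for the moment, N m; "finger_gap": finger opening in m; "gripper_force": force on a finger pad.
Only numpy, scipy, OpenCV 4.12 (cv2) and the standard library are available. Lean on these libraries where they do the work, as an engineer would, in place of code of your own. Each camera call takes 0.05 s, during which the arm holds its last target. There are 200 camera calls.

### The job

Get a fresh rubbing stone ready for the vase polisher: gently lay the standing open card tube in the wooden rest with its mouth towards the white tray, let go, and take it again near its middle. Lift it and tip its mouth down just until the first stone slides and its end stands about 2 cm out of the mouth, stopping it there without letting it fall out. Lay the tube gently back, level in the middle of the rest, mouth towards the tray, with the stone's end still standing out to be pinched; leave the capped tube, mug and vase where they are.

Things in the scene. Friction and masses are not known exactly. Their poses are not given: they have to be found in the camera images.
- tube: Open round brown card tube, 200 mm long, 42 mm outside diameter, 4 mm wall (bore 34 mm), 6 mm bottom; 100 g empty, about 320 g with its two stones. Origin at the centre of the underside of its closed bottom, z axis along it towards the open mouth. It starts upright on the table, mouth up. 25 to 40 N grips it well; much harder, it trembles and the stones creep at smaller dips.
- tube_mouth (a point): Centre of the tube's open end, in the plane of the rim (200 mm from the tube's origin); axes as the tube's.
- tube_middle (a point): Point on the tube's axis halfway along it, 100 mm from either end; axes as the tube's.
- first_stone: The rubbing stone nearer the mouth: plain grey round stick, 27 mm diameter, 88 mm long, about 110 g. Origin at the centre of its inner end, z axis towards its outer end, which starts 18 mm inside the rim. It slides only when the mouth dips some 18 to 36 degrees below level, differently each time, and then soon runs fast; turning the tube back towards level stops it.
- first_stone_tip (a point): Centre of the first stone's outer end (the end that comes out of the mouth), 88 mm from the stone's origin; axes as the stone's. It stands out of the mouth by its distance beyond tube_mouth along the tube's z axis.
- back_stone: The second, like stone, behind the first and touching it, resting on the tube's bottom; it slides with the first. Origin at the centre of its inner end, z axis towards the mouth.
- rest: Fixed wooden rest: base board 85 x 180 x 14 mm; two upright saddles (90 degree V, 42 mm wide, 14 mm thick, 67 mm high, V bottom 50 mm high) 65 mm either side of its centre along its y axis. The tube lies in both Vs along that axis, its own axis 80 mm above the table. Origin at the centre of the underside; +y points to the white tray.
- rest_cradle (a point): The point where the tube's middle belongs when the tube lies in the rest: above the rest's centre, 80 mm above the table; axes as the rest's.
- tray: Fixed shallow white tray with a blue rim, 130 x 120 x 22 mm (25 mm over the rim), beyond the +y end of the rest; its centre is 158 mm from the rest's centre. Origin at the centre of the underside.
- short_tube: Bystander: shorter brown card tube with a white cap, 122 mm high, 46 mm across the cap, standing near the open tube (either may stand nearer the robot). Origin at the centre of its underside.
- mug: Bystander: white mug, 90 mm high, 76 mm across. Origin at the centre of its underside.
- vase: Bystander: small copper vase, 150 mm high, 100 mm across. Origin at the centre of its underside.
Not all that is in view belongs to the job. Leave any blue or yellow look-alike of the tube alone.

How it is judged:
By the outcome, as a careful person would: the job done as asked, in the order asked, and still so for the second after the job is handed in, with the robot touching nothing.
It also fails if it takes over 72 s, if anything falls off the work surface, if the arm or the gripper's body presses on something with over 40 N, if the wrist force passes 120 N, or if a joint passes its speed limit or range.

## Working session

There is one attempt and no reset: what is moved stays moved. The work goes in short steps, Python scripts to look and compute and a shell command to move; the robot and the scene stay as the last step left them, time stands still between calls to the robot, and variables do not carry over. Pictures are saved under pics/ and viewed, at most 10 in all, crops included, and the job is handed in when it is done.

```bash
ls; mkdir -p pics
python3 - <<'E'
from workcell import *
import cv2,numpy as np
for n in("scene","side"):
    p,d=read_camera(n); cv2.imwrite(f"pics/{n}0.png",p[:,:,::-1]); np.save(f"pics/{n}0.npy",d); print(n,camera_params(n))
s=read_state();print(s["clock"],s["eef_pos"],s["orientation"],s["finger_gap"])
E
```

```text
pics
scene {'fovy': 55.09101788504137, 'cx': 324.5620614955728, 'cy': 234.83880888951813, 'eye': array([1.13235552, 0.08014587, 1.03841056]), 'orientation': array([ 0.66817876,  0.69092951, -0.19302   , -0.19722281])}
side {'fovy': 54.194970553294574, 'cx': 322.0383636709563, 'cy': 239.73415708029682, 'eye': array([-0.07355998, -0.78746746,  0.87980999]), 'orientation': array([ 0.83879167, -0.2745129 ,  0.1537089 , -0.44434758])}
0.1 [6.24256122e-01 4.52865234e-05 2.30139926e-01] [ 7.07094028e-01  7.07118747e-01 -6.88765358e-04 -7.98953691e-04] 0.08547945966809252
```

View pics/scene0.png

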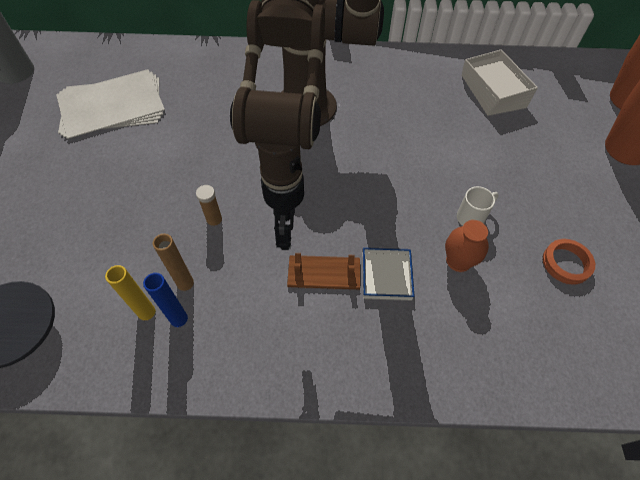

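View pics/side0.png

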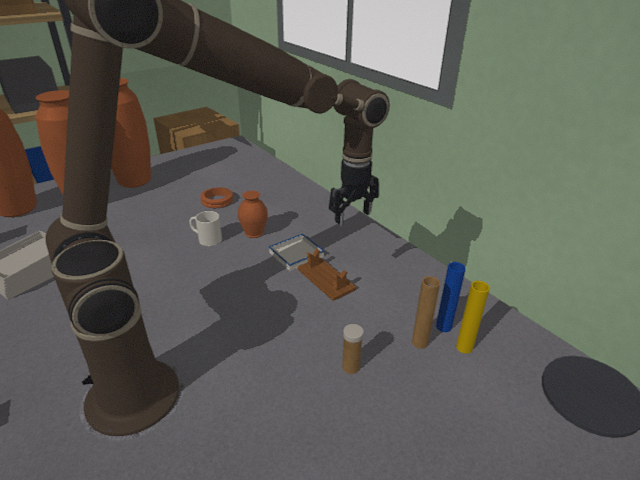

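The scene view shows the brown tube with its rim at (165,241) and foot at (183,288), and the blue look-alike close by at (155,280). The rest is at (325,272), with the tray to its right (+y) at (388,273). The side view agrees.

```bash
cat > h.py <<'E'
import numpy as np,cv2
from scipy.spatial.transform import Rotation as R
from workcell import *
def cloud(n,p,d,c=None):
    c=c or camera_params(n); f=240/np.tan(np.radians(c["fovy"])/2)
    v,u=np.mgrid[:480,:640]; x=(u-c["cx"])/f; y=(v-c["cy"])/f
    return (np.stack([x,y,np.ones_like(x)],-1)*d[...,None])@R.from_quat(c["orientation"]).as_matrix().T+c["eye"]
E
python3 - <<'E'
from h import *
for n,boxes in (("scene",dict(tube=(150,230,195,295),blue=(143,270,190,330),yel=(105,262,157,322),short=(193,183,225,227),rest=(285,248,361,292),tray=(361,245,415,302))),("side",dict(tube=(410,275,440,350),blue=(438,262,466,334),short=(340,325,366,375),rest=(296,245,357,299)))):
    p=cv2.imread(f"pics/{n}0.png"); W=cloud(n,p,np.load(f"pics/{n}0.npy")); hsv=cv2.cvtColor(p,cv2.COLOR_BGR2HSV)
    for k,(a,b,c,e) in boxes.items():
        w=W[b:e,a:c].reshape(-1,3); h=hsv[b:e,a:c].reshape(-1,3)
        m=(w[:,2]>.01)&(w[:,2]<.3)
        if k in("tube","short","rest"): m&=(h[:,1]>90)&(h[:,0]<20)
        if k=="blue": m&=(h[:,0]>100)&(h[:,1]>150)
        if k=="yel": m&=(h[:,0]>20)&(h[:,0]<35)&(h[:,1]>120)
        w=w[m]; top=w[w[:,2]>np.percentile(w[:,2],98)-.01]
        print(n,k,len(w),"z",w[:,2].max().round(3),"top mid",((top.max(0)+top.min(0))/2).round(3),"rng",np.percentile(w,2,0).round(3),np.percentile(w,98,0).round(3))
        if k=="rest":
            up=w[w[:,2]>.045]; l=up[up[:,1]<np.median(w[:,1])]; r=up[up[:,1]>np.median(w[:,1])]
            for q in(l,r): print("saddle",((q.max(0)+q.min(0))/2).round(3),len(q))
            bb=w[(w[:,2]<.018)]; print(cv2.minAreaRect((bb[:,:2]*1000).astype(np.float32)))
        if k=="tray": print(cv2.minAreaRect((w[:,:2]*1000).astype(np.float32)))
        if k in("tube","blue","yel","short"):
            # circle fit for sides
            q=w[(w[:,2]>.03)&(w[:,2]<w[:,2].max()-.03)]; A=np.c_[2*q[:,:2],np.ones(len(q))]; s=np.linalg.lstsq(A,(q[:,:2]**2).sum(1),rcond=None)[0]; print("circ",s[:2].round(3),np.sqrt(s[2]+s[0]**2+s[1]**2).round(4))
E
```

```text
scene tube 1000 z 0.206 top mid [ 0.639 -0.265  0.2  ] rng [ 0.621 -0.282  0.017] [ 0.659 -0.245  0.203]
circ [ 0.638 -0.265] 0.0197
scene blue 1101 z 0.206 top mid [ 0.733 -0.263  0.199] rng [ 0.714 -0.28   0.016] [ 0.752 -0.242  0.203]
circ [ 0.733 -0.262] 0.019
scene yel 1213 z 0.206 top mid [ 0.718 -0.343  0.2  ] rng [ 0.7   -0.36   0.016] [ 0.738 -0.322  0.203]
circ [ 0.718 -0.342] 0.0191
scene short 342 z 0.107 top mid [ 0.455 -0.221  0.1  ] rng [ 0.445 -0.239  0.012] [ 0.466 -0.203  0.103]
circ [ 0.446 -0.224] 0.0193
scene rest 2211 z 0.073 top mid [0.598 0.078 0.065] rng [ 0.558 -0.009  0.012] [0.64  0.163 0.067]
saddle [0.598 0.013 0.059] 109
saddle [0.598 0.142 0.058] 104
((598.743408203125, 76.77195739746094), (178.5290069580078, 85.10850524902344), 89.79902648925781)
scene tray 695 z 0.031 top mid [0.597 0.235 0.025] rng [0.532 0.174 0.01 ] [0.664 0.296 0.03 ]
((597.3452758789062, 235.30767822265625), (123.22640991210938, 136.94898986816406), 89.70179748535156)
side tube 1120 z 0.203 top mid [ 0.639 -0.266  0.196] rng [ 0.619 -0.286  0.015] [ 0.657 -0.249  0.2  ]
circ [ 0.639 -0.266] 0.0189
side blue 1064 z 0.203 top mid [ 0.733 -0.264  0.196] rng [ 0.712 -0.284  0.015] [ 0.751 -0.247  0.2  ]
circ [ 0.732 -0.264] 0.018
side short 469 z 0.104 top mid [ 0.439 -0.229  0.097] rng [ 0.426 -0.245  0.011] [ 0.453 -0.214  0.101]
circ [ 0.447 -0.224] 0.0196
side rest 1209 z 0.068 top mid [0.6   0.077 0.061] rng [ 0.559 -0.011  0.011] [0.638 0.157 0.064]
saddle [0.599 0.012 0.056] 90
saddle [0.6   0.141 0.057] 74
((599.7076416015625, 75.47760009765625), (86.69680786132812, 180.3931427001953), 0.39826729893684387)
```

```bash
python3 -m inch '[{"x":-2.5,"y":-0.7,"z":-0.3,"gripper":-0.5},{"x":-2.5,"y":-0.7,"z":-0.3},{"x":-2.5,"y":-0.7,"z":-0.3},{"x":-2.5,"y":-0.7,"z":-0.3},{"x":-2.5,"y":-0.7,"z":-0.3},{"x":-2.5,"y":-0.7,"z":-0.3},{"x":-2.5,"y":-0.7,"z":-0.3},{"x":-2.5,"y":-0.7,"z":-0.3}]' 30
python3 -m inch '[{"x":-2.5,"y":-0.7},{"x":-2.5,"y":-0.7},{"x":-2.5,"y":-0.5},{"x":-2.5},{"x":-2.5},{"x":-2.5},{"x":-2.5},{"x":-2.5}]'
python3 -m inch '[{"wz":5},{"wz":5},{"wz":5},{"wz":5},{"wz":5},{"wz":5},{"wy":6},{"wy":6}]'
python3 -m inch '[{"wy":6},{"wy":6},{"wy":6},{"wy":6},{"wy":6},{"wy":6},{"wy":6},{"wy":6}]'
python3 -c "
from h import *
s=read_state();print(s['joints'],R.from_quat(s['orientation']).as_matrix().round(2))"
```

```text
[-6.96714682e-02  3.08953845e-01  1.63505845e+00  9.60161796e-06
  1.19969005e+00 -6.97099174e-02] [[-0.  1. -0.]
 [ 1.  0.  0.]
 [ 0. -0. -1.]]$[0]: bad value
$[0]: bad value
$[0]: bad value
$[0]: bad value
```

```bash
python3 -m inch '[{"x":-2.5,"y":-0.7,"z":-0.3,"wx":0,"wy":0,"wz":0,"gripper":-0.5},{"x":-2.5,"y":-0.7,"z":-0.3,"wx":0,"wy":0,"wz":0,"gripper":-0.5},{"x":-2.5,"y":-0.7,"z":-0.3,"wx":0,"wy":0,"wz":0,"gripper":-0.5},{"x":-2.5,"y":-0.7,"z":-0.3,"wx":0,"wy":0,"wz":0,"gripper":-0.5},{"x":-2.5,"y":-0.7,"z":-0.3,"wx":0,"wy":0,"wz":0,"gripper":-0.5},{"x":-2.5,"y":-0.7,"z":-0.3,"wx":0,"wy":0,"wz":0,"gripper":-0.5},{"x":-2.5,"y":-0.7,"z":-0.3,"wx":0,"wy":0,"wz":0,"gripper":-0.5},{"x":-2.5,"y":-0.7,"z":-0.3,"wx":0,"wy":0,"wz":0,"gripper":-0.5}]' 30
```

```text
clock: 0.77
eef_pos: [0.5681, -0.201, 0.2548]
orientation: [0.707, 0.707, -0.0, -0.001]
wrist_force: [0.7, -0.4, 0.9]
finger_gap: 0.0643
gripper_force: 0.0
```

All keys are required. Continuing.

```bash
python3 -m inch '[{"x":-2.5,"y":-0.3,"z":0,"wx":0,"wy":0,"wz":0,"gripper":-0.5},{"x":-2.5,"y":-0.3,"z":0,"wx":0,"wy":0,"wz":0,"gripper":-0.5},{"x":-2.5,"y":-0.3,"z":0,"wx":0,"wy":0,"wz":0,"gripper":-0.5},{"x":-2.5,"y":-0.3,"z":0,"wx":0,"wy":0,"wz":0,"gripper":-0.5},{"x":-2.5,"y":0,"z":0,"wx":0,"wy":0,"wz":5,"gripper":-0.5},{"x":-2.5,"y":0,"z":0,"wx":0,"wy":0,"wz":5,"gripper":-0.5},{"x":-2.5,"y":0,"z":0,"wx":0,"wy":0,"wz":5,"gripper":-0.5},{"x":-2.5,"y":0,"z":0,"wx":0,"wy":0,"wz":5,"gripper":-0.5}]'
python3 -m inch '[{"x":0,"y":0,"z":0,"wx":0,"wy":0,"wz":5,"gripper":-0.5},{"x":0,"y":0,"z":0,"wx":0,"wy":0,"wz":5,"gripper":-0.5},{"x":0,"y":0,"z":0,"wx":0,"wy":6,"wz":0,"gripper":-0.5},{"x":0,"y":0,"z":0,"wx":0,"wy":6,"wz":0,"gripper":-0.5},{"x":0,"y":0,"z":0,"wx":0,"wy":6,"wz":0,"gripper":-0.5},{"x":0,"y":0,"z":0,"wx":0,"wy":6,"wz":0,"gripper":-0.5},{"x":0,"y":0,"z":0,"wx":0,"wy":6,"wz":0,"gripper":-0.5},{"x":0,"y":0,"z":0,"wx":0,"wy":6,"wz":0,"gripper":-0.5}]'
python3 -c "
from h import *
s=read_state();print(s['joints'].round(2),R.from_quat(s['orientation']).as_matrix().round(2))"
```

```text
clock: 1.43
eef_pos: [0.5437, -0.3997, 0.2544]
orientation: [0.82, 0.572, -0.0, -0.001]
wrist_force: [0.4, -1.4, -0.3]
finger_gap: 0.064
gripper_force: 0.0
clock: 2.1
eef_pos: [0.5439, -0.3992, 0.2557]
orientation: [0.823, 0.475, 0.27, -0.155]
wrist_force: [0.4, 0.1, -0.1]
finger_gap: 0.064
gripper_force: 0.0
[-0.96  0.52  1.42  0.57  1.51 -0.56] [[ 0.4   0.87  0.3 ]
 [ 0.7  -0.5   0.51]
 [ 0.59  0.   -0.81]]
```

```bash
python3 -m inch '[{"x":0,"y":0,"z":0,"wx":0,"wy":6.5,"wz":0,"gripper":-0.5},{"x":0,"y":0,"z":0,"wx":0,"wy":6.5,"wz":0,"gripper":-0.5},{"x":0,"y":0,"z":0,"wx":0,"wy":6.5,"wz":0,"gripper":-0.5},{"x":0,"y":0,"z":0,"wx":0,"wy":6.5,"wz":0,"gripper":-0.5},{"x":0,"y":0,"z":0,"wx":0,"wy":6.5,"wz":0,"gripper":-0.5},{"x":0,"y":0,"z":0,"wx":0,"wy":6.5,"wz":0,"gripper":-0.5},{"x":0,"y":0,"z":0,"wx":0,"wy":6.5,"wz":0,"gripper":-0.5},{"x":0,"y":0,"z":0,"wx":0,"wy":6.5,"wz":0,"gripper":-0.5}]'
cat > g.py <<'E'
from h import *
import sys
s=read_state();M=R.from_quat(s['orientation']).as_matrix();print(s['clock'],s['joints'].round(2));print(M.round(3))
if len(sys.argv)>3: print("to target TCP cm, tool axes",(M.T@(np.array([float(a) for a in sys.argv[1:4]])-s['eef_pos'])*100).round(2))
E
python3 g.py 0.649 -0.249 0.1
```

```text
clock: 2.77
eef_pos: [0.5434, -0.3997, 0.2547]
orientation: [0.622, 0.358, 0.603, -0.348]
wrist_force: [-0.2, 0.8, 0.3]
finger_gap: 0.064
gripper_force: 0.0
2.7667 [-1.11  0.9   1.32  1.17  2.   -0.75]
[[ 0.015  0.865  0.501]
 [ 0.026 -0.501  0.865]
 [ 1.    -0.    -0.03 ]]
to target TCP cm, tool axes [-14.92   1.58  18.78]
```

```bash
python3 -m inch '[{"x":-1.5,"y":0.2,"z":0.5,"wx":0,"wy":1.7,"wz":0,"gripper":-0.5},{"x":-2,"y":0.2,"z":0.5,"wx":0,"wy":0,"wz":0,"gripper":-0.5},{"x":-2,"y":0.2,"z":1,"wx":0,"wy":0,"wz":0,"gripper":-0.5},{"x":-2,"y":0.2,"z":1,"wx":0,"wy":0,"wz":0,"gripper":-0.5},{"x":-2,"y":0.2,"z":1,"wx":0,"wy":0,"wz":0,"gripper":-0.5},{"x":-2,"y":0.2,"z":1,"wx":0,"wy":0,"wz":0,"gripper":-0.5},{"x":-2,"y":0.2,"z":1,"wx":0,"wy":0,"wz":0,"gripper":-0.5},{"x":-1.4,"y":0.2,"z":1,"wx":0,"wy":0,"wz":0,"gripper":-0.5}]'
python3 g.py 0.649 -0.249 0.1
python3 - <<'E'
from h import *
p,d=read_camera("wrist");cv2.imwrite("pics/w1.png",p[:,:,::-1])
E
```

```text
clock: 3.43
eef_pos: [0.592, -0.346, 0.1028]
orientation: [0.614, 0.353, 0.61, -0.354]
wrist_force: [-0.7, -0.3, -0.7]
finger_gap: 0.064
gripper_force: 0.0
3.4333 [-1.02  1.12  1.29  1.18  1.89 -0.91]
[[ 0.005  0.866  0.5  ]
 [ 0.003 -0.5    0.866]
 [ 1.    -0.003 -0.005]]
to target TCP cm, tool axes [-0.23  0.08 11.25]
```

View pics/w1.png

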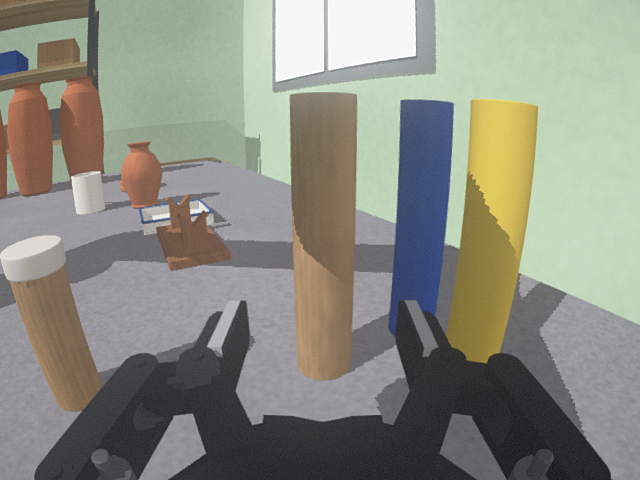

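The wrist view shows the brown tube (x≈325) centred between the fingers (pads at x≈235 and 410), with blue and yellow clear to the right. I'll advance and grip.

```bash
python3 -m inch '[{"x":-0.2,"y":0.1,"z":1.5,"wx":0,"wy":0,"wz":0,"gripper":-0.5},{"x":0,"y":0,"z":1.8,"wx":0,"wy":0,"wz":0,"gripper":-0.5},{"x":0,"y":0,"z":1.8,"wx":0,"wy":0,"wz":0,"gripper":-0.5},{"x":0,"y":0,"z":1.8,"wx":0,"wy":0,"wz":0,"gripper":-0.5},{"x":0,"y":0,"z":1.6,"wx":0,"wy":0,"wz":0,"gripper":-0.5},{"x":0,"y":0,"z":1.4,"wx":0,"wy":0,"wz":0,"gripper":-0.5},{"x":0,"y":0,"z":0.9,"wx":0,"wy":0,"wz":0,"gripper":-0.5},{"x":0,"y":0,"z":0.4,"wx":0,"wy":0,"wz":0,"gripper":-0.5}]'
python3 -m inch '[{"x":0,"y":0,"z":0,"wx":0,"wy":0,"wz":0,"gripper":-0.3},{"x":0,"y":0,"z":0,"wx":0,"wy":0,"wz":0,"gripper":-0.2},{"x":0,"y":0,"z":0,"wx":0,"wy":0,"wz":0,"gripper":-0.1},{"x":0,"y":0,"z":0,"wx":0,"wy":0,"wz":0,"gripper":0.1},{"x":0,"y":0,"z":0,"wx":0,"wy":0,"wz":0,"gripper":0.3},{"x":0,"y":0,"z":0,"wx":0,"wy":0,"wz":0,"gripper":1},{"x":0,"y":0,"z":0,"wx":0,"wy":0,"wz":0,"gripper":1},{"x":0,"y":0,"z":0,"wx":0,"wy":0,"wz":0,"gripper":1}]' 32
python3 g.py 0.649 -0.249 0.1
```

```text
clock: 4.15
eef_pos: [0.6498, -0.2485, 0.1035]
orientation: [0.614, 0.355, 0.61, -0.353]
wrist_force: [0.9, 0.0, -0.6]
finger_gap: 0.0639
gripper_force: 0.0
clock: 4.82
eef_pos: [0.649, -0.2511, 0.1033]
orientation: [0.614, 0.354, 0.611, -0.352]
wrist_force: [-1.7, -0.8, 1.4]
finger_gap: 0.0409
gripper_force: 32.1
4.8167 [-0.88  1.08  1.41  1.28  1.78 -0.94]
[[ 0.002  0.866  0.5  ]
 [ 0.005 -0.5    0.866]
 [ 1.     0.    -0.005]]
to target TCP cm, tool axes [-0.33 -0.11  0.19]
```

```bash
python3 -m inch '[{"x":0.3,"y":0,"z":0,"wx":0,"wy":0,"wz":0,"gripper":1},{"x":0.8,"y":0,"z":0,"wx":0,"wy":0,"wz":0,"gripper":1},{"x":1.5,"y":0,"z":0,"wx":0,"wy":0,"wz":0,"gripper":1},{"x":2,"y":0,"z":0,"wx":0,"wy":0,"wz":0,"gripper":1},{"x":2,"y":0,"z":0,"wx":0,"wy":0,"wz":0,"gripper":1},{"x":2,"y":0,"z":0,"wx":0,"wy":0,"wz":0,"gripper":1},{"x":2,"y":0,"z":0,"wx":0,"wy":0,"wz":0,"gripper":1},{"x":2,"y":0,"z":0,"wx":0,"wy":0,"wz":0,"gripper":1}]'
python3 -m inch '[{"x":2,"y":0,"z":0,"wx":0,"wy":0,"wz":0,"gripper":1},{"x":2,"y":0,"z":0,"wx":0,"wy":0,"wz":0,"gripper":1},{"x":2,"y":0,"z":0,"wx":0,"wy":0,"wz":0,"gripper":1},{"x":2,"y":0,"z":0,"wx":0,"wy":-1,"wz":0,"gripper":1},{"x":1,"y":0,"z":0,"wx":0,"wy":-2,"wz":0,"gripper":1},{"x":0,"y":0,"z":0,"wx":0,"wy":-3,"wz":0,"gripper":1},{"x":0,"y":0,"z":0,"wx":0,"wy":-4,"wz":0,"gripper":1},{"x":0,"y":0,"z":0,"wx":0,"wy":-4,"wz":0,"gripper":1}]'
python3 -m inch '[{"x":0,"y":0,"z":0,"wx":0,"wy":-4,"wz":0,"gripper":1},{"x":0,"y":0,"z":0,"wx":0,"wy":-4,"wz":0,"gripper":1},{"x":0,"y":0,"z":0,"wx":0,"wy":-4,"wz":0,"gripper":1},{"x":0,"y":0,"z":0,"wx":0,"wy":-4,"wz":0,"gripper":1},{"x":0,"y":0,"z":0,"wx":0,"wy":-4,"wz":0,"gripper":1},{"x":0,"y":0,"z":0,"wx":0,"wy":-4,"wz":0,"gripper":1},{"x":0,"y":0,"z":0,"wx":0,"wy":-4,"wz":0,"gripper":1},{"x":0,"y":0,"z":0,"wx":0,"wy":-4,"wz":0,"gripper":1}]'
python3 -m inch '[{"x":0,"y":0,"z":0,"wx":0,"wy":-4,"wz":0,"gripper":1},{"x":0,"y":0,"z":0,"wx":0,"wy":-4,"wz":0,"gripper":1},{"x":0,"y":0,"z":0,"wx":0,"wy":-4,"wz":0,"gripper":1},{"x":0,"y":0,"z":0,"wx":0,"wy":-4,"wz":0,"gripper":1},{"x":0,"y":0,"z":0,"wx":0,"wy":-4,"wz":0,"gripper":1},{"x":0,"y":0,"z":0,"wx":0,"wy":-4,"wz":0,"gripper":1},{"x":0,"y":0,"z":0,"wx":0,"wy":-4,"wz":0,"gripper":1},{"x":0,"y":0,"z":0,"wx":0,"wy":-4,"wz":0,"gripper":1}]'
python3 g.py 0.599 0.077 0.3
```

```text
clock: 5.48
eef_pos: [0.6493, -0.2496, 0.2296]
orientation: [0.615, 0.354, 0.61, -0.353]
wrist_force: [0.6, 0.4, -2.5]
finger_gap: 0.0411
gripper_force: 32.2
clock: 6.15
eef_pos: [0.6491, -0.2492, 0.3182]
orientation: [0.685, 0.395, 0.529, -0.307]
wrist_force: [0.5, 0.6, -3.4]
finger_gap: 0.0411
gripper_force: 32.6
clock: 6.82
eef_pos: [0.6488, -0.2491, 0.3188]
orientation: [0.805, 0.464, 0.32, -0.186]
wrist_force: [-0.6, 0.1, -3.5]
finger_gap: 0.0412
gripper_force: 32.7
clock: 7.48
eef_pos: [0.6487, -0.2486, 0.319]
orientation: [0.862, 0.497, 0.086, -0.051]
wrist_force: [-0.1, 0.4, -4.1]
finger_gap: 0.0409
gripper_force: 33.4
7.4833 [-0.52  0.37  1.38  0.2   1.39 -0.03]
[[ 0.49   0.866  0.098]
 [ 0.848 -0.5    0.174]
 [ 0.2   -0.002 -0.98 ]]
to target TCP cm, tool axes [ 24.8  -20.58   7.05]
```

```bash
python3 -m inch '[{"x":0,"y":0,"z":0,"wx":0,"wy":-4,"wz":0,"gripper":1},{"x":0,"y":0,"z":0,"wx":0,"wy":-4,"wz":0,"gripper":1},{"x":0,"y":0,"z":0,"wx":0,"wy":-3.5,"wz":0,"gripper":1},{"x":0,"y":0,"z":0,"wx":0,"wy":0,"wz":-6,"gripper":1},{"x":0,"y":0,"z":0,"wx":0,"wy":0,"wz":-6,"gripper":1},{"x":0,"y":0,"z":0,"wx":0,"wy":0,"wz":-6,"gripper":1},{"x":0,"y":0,"z":0,"wx":0,"wy":0,"wz":-6,"gripper":1},{"x":0,"y":0,"z":0,"wx":0,"wy":0,"wz":-6,"gripper":1}]'
python3 -m inch '[{"x":1,"y":0,"z":0,"wx":0,"wy":0,"wz":0,"gripper":1},{"x":2,"y":0,"z":0,"wx":0,"wy":0,"wz":0,"gripper":1},{"x":2.2,"y":-0.5,"z":0,"wx":0,"wy":0,"wz":0,"gripper":1},{"x":2.2,"y":-0.5,"z":0,"wx":0,"wy":0,"wz":0,"gripper":1},{"x":2.2,"y":-0.5,"z":0,"wx":0,"wy":0,"wz":0,"gripper":1},{"x":2.2,"y":-0.5,"z":0,"wx":0,"wy":0,"wz":0,"gripper":1},{"x":2.2,"y":-0.5,"z":0,"wx":0,"wy":0,"wz":0,"gripper":1},{"x":2.2,"y":-0.5,"z":0,"wx":0,"wy":0,"wz":0,"gripper":1}]'
python3 -m inch '[{"x":2.2,"y":-0.5,"z":0.5,"wx":0,"wy":0,"wz":0,"gripper":1},{"x":2.2,"y":-0.5,"z":1,"wx":0,"wy":0,"wz":0,"gripper":1},{"x":2.2,"y":-0.5,"z":1.5,"wx":0,"wy":0,"wz":0,"gripper":1},{"x":2.2,"y":-0.5,"z":1.5,"wx":0,"wy":0,"wz":0,"gripper":1},{"x":2.2,"y":0,"z":1.5,"wx":0,"wy":0,"wz":0,"gripper":1},{"x":2.2,"y":0,"z":1.5,"wx":0,"wy":0,"wz":0,"gripper":1},{"x":2,"y":0,"z":1,"wx":0,"wy":0,"wz":0,"gripper":1},{"x":1,"y":0,"z":0.5,"wx":0,"wy":0,"wz":0,"gripper":1}]'
python3 g.py 0.599 0.077 0.061
python3 - <<'E'
from h import *
W={}
for n in("scene","side"):
    p,d=read_camera(n);cv2.imwrite(f"pics/{n}1.png",p[:,:,::-1]); W=cloud(n,p,d); hsv=cv2.cvtColor(p,cv2.COLOR_RGB2HSV)
    m=(hsv[...,0]<20)&(hsv[...,1]>90)&(abs(W[...,0]-.6)<.06)&(W[...,2]>.1)&(abs(W[...,1]-.07)<.2)
    w=W[m]; print(n,len(w)); print(np.percentile(w,[1,50,99],axis=0).round(3))
    for lo in np.arange(-.05,.19,.03):
        q=w[(w[:,1]>lo)&(w[:,1]<lo+.03)]
        if len(q)>15: print(round(lo+.015,3),len(q),"zmax",np.percentile(q[:,2],97).round(4),"xmid",((np.percentile(q[:,0],2)+np.percentile(q[:,0],98))/2).round(4))
E
```

```text
clock: 8.15
eef_pos: [0.6486, -0.248, 0.3181]
orientation: [0.705, 0.709, 0.002, -0.003]
wrist_force: [-0.2, -0.2, -3.6]
finger_gap: 0.0409
gripper_force: 33.4
clock: 8.82
eef_pos: [0.6182, -0.085, 0.3191]
orientation: [0.708, 0.706, 0.002, -0.002]
wrist_force: [1.1, -0.7, -3.8]
finger_gap: 0.0412
gripper_force: 33.4
clock: 9.48
eef_pos: [0.597, 0.0781, 0.2277]
orientation: [0.707, 0.707, 0.001, -0.003]
wrist_force: [-0.3, -0.0, -3.0]
finger_gap: 0.0412
gripper_force: 33.4
9.4833 [0.05 0.27 1.69 0.01 1.18 0.05]
[[ 0.001  1.    -0.004]
 [ 1.    -0.001  0.005]
 [ 0.005 -0.004 -1.   ]]
to target TCP cm, tool axes [-0.2   0.26 16.67]
scene 1927
[[ 0.573 -0.023  0.238]
 [ 0.609  0.071  0.264]
 [ 0.637  0.171  0.577]]
-0.035 53 zmax 0.2659 xmid 0.6003
-0.005 294 zmax 0.267 xmid 0.5981
0.025 326 zmax 0.5742 xmid 0.6018
0.055 289 zmax 0.5626 xmid 0.6092
0.085 141 zmax 0.5623 xmid 0.6107
0.115 386 zmax 0.5762 xmid 0.5901
0.145 301 zmax 0.5494 xmid 0.6086
0.175 137 zmax 0.269 xmid 0.6005
side 756
[[ 0.561 -0.026  0.228]
 [ 0.583  0.033  0.256]
 [ 0.613  0.171  0.537]]
-0.035 138 zmax 0.2635 xmid 0.596
-0.005 139 zmax 0.2643 xmid 0.5895
0.025 131 zmax 0.5343 xmid 0.5789
0.055 187 zmax 0.5068 xmid 0.5885
0.085 58 zmax 0.5359 xmid 0.5896
0.115 30 zmax 0.538 xmid 0.5702
0.145 42 zmax 0.2585 xmid 0.5816
0.175 31 zmax 0.2626 xmid 0.5839
```

View pics/side1.png

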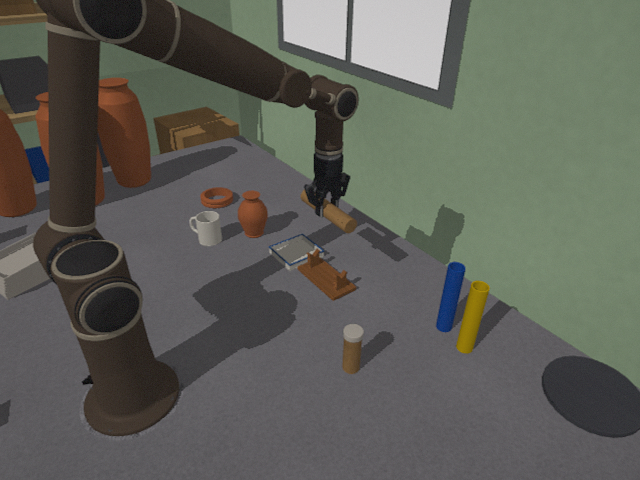

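The side view shows the tube held level above the rest at about (328,210), with its mouth toward the tray; the blue and yellow tubes and the capped tube are undisturbed. I'll lower it.

```bash
python3 -m inch '[{"x":0.2,"y":0.2,"z":1,"wx":0,"wy":0,"wz":0,"gripper":1},{"x":0,"y":0,"z":2,"wx":0,"wy":0,"wz":0,"gripper":1},{"x":0,"y":0,"z":2.3,"wx":0,"wy":0,"wz":0,"gripper":1},{"x":0,"y":0,"z":2.3,"wx":0,"wy":0,"wz":0,"gripper":1},{"x":0,"y":0,"z":2.2,"wx":0,"wy":0,"wz":0,"gripper":1},{"x":0,"y":0,"z":2,"wx":0,"wy":0,"wz":0,"gripper":1},{"x":0,"y":0,"z":1.6,"wx":0,"wy":0,"wz":0,"gripper":1},{"x":0,"y":0,"z":1,"wx":0,"wy":0,"wz":0,"gripper":1}]'
python3 -m inch '[{"x":0,"y":0,"z":0.3,"wx":0,"wy":0,"wz":0,"gripper":1},{"x":0,"y":0,"z":0.2,"wx":0,"wy":0,"wz":0,"gripper":1},{"x":0,"y":0,"z":0.15,"wx":0,"wy":0,"wz":0,"gripper":1},{"x":0,"y":0,"z":0.1,"wx":0,"wy":0,"wz":0,"gripper":1},{"x":0,"y":0,"z":0.1,"wx":0,"wy":0,"wz":0,"gripper":1},{"x":0,"y":0,"z":0.1,"wx":0,"wy":0,"wz":0,"gripper":1},{"x":0,"y":0,"z":0,"wx":0,"wy":0,"wz":0,"gripper":1},{"x":0,"y":0,"z":0,"wx":0,"wy":0,"wz":0,"gripper":1}]'
python3 g.py 0.599 0.077 0.061
```

```text
clock: 10.25
eef_pos: [0.6016, 0.0757, 0.0843]
orientation: [0.708, 0.706, 0.001, -0.001]
wrist_force: [-0.8, -0.3, -3.7]
finger_gap: 0.0414
gripper_force: 33.4
clock: 10.92
eef_pos: [0.6023, 0.0773, 0.0769]
orientation: [0.707, 0.707, 0.002, -0.0]
wrist_force: [0.5, -0.1, -2.7]
finger_gap: 0.0412
gripper_force: 33.4
10.9167 [0.05 0.46 1.78 0.   0.91 0.05]
[[-0.     1.     0.002]
 [ 1.     0.     0.003]
 [ 0.003  0.002 -1.   ]]
to target TCP cm, tool axes [-0.03 -0.34  1.59]
```

```bash
python3 -m inch '[{"x":0,"y":-0.1,"z":0.15,"wx":0,"wy":0,"wz":0,"gripper":1},{"x":0,"y":0,"z":0.15,"wx":0,"wy":0,"wz":0,"gripper":1},{"x":0,"y":0,"z":0.1,"wx":0,"wy":0,"wz":0,"gripper":1},{"x":0,"y":0,"z":0.1,"wx":0,"wy":0,"wz":0,"gripper":1},{"x":0,"y":0,"z":0.1,"wx":0,"wy":0,"wz":0,"gripper":1},{"x":0,"y":0,"z":0.1,"wx":0,"wy":0,"wz":0,"gripper":1},{"x":0,"y":0,"z":0,"wx":0,"wy":0,"wz":0,"gripper":1},{"x":0,"y":0,"z":0,"wx":0,"wy":0,"wz":0,"gripper":1}]'
python3 -m inch '[{"x":0,"y":0,"z":0.1,"wx":0,"wy":0,"wz":0,"gripper":1},{"x":0,"y":0,"z":0.1,"wx":0,"wy":0,"wz":0,"gripper":1},{"x":0,"y":0,"z":0,"wx":0,"wy":0,"wz":0,"gripper":1},{"x":0,"y":0,"z":0,"wx":0,"wy":0,"wz":0,"gripper":1},{"x":0,"y":0,"z":0,"wx":0,"wy":0,"wz":0,"gripper":1},{"x":0,"y":0,"z":0,"wx":0,"wy":0,"wz":0,"gripper":1},{"x":0,"y":0,"z":0,"wx":0,"wy":0,"wz":0,"gripper":1},{"x":0,"y":0,"z":0,"wx":0,"wy":0,"wz":0,"gripper":1}]'
```

```text
clock: 11.58
eef_pos: [0.6012, 0.0773, 0.0695]
orientation: [0.707, 0.707, 0.002, -0.001]
wrist_force: [0.1, 0.4, -3.5]
finger_gap: 0.041
gripper_force: 33.4
clock: 12.25
eef_pos: [0.6012, 0.0772, 0.0676]
orientation: [0.707, 0.707, 0.002, -0.0]
wrist_force: [-0.7, 0.2, -3.3]
finger_gap: 0.0409
gripper_force: 33.4
```

```bash
python3 -m inch '[{"x":0,"y":0,"z":0.1,"wx":0,"wy":0,"wz":0,"gripper":1},{"x":0,"y":0,"z":0.1,"wx":0,"wy":0,"wz":0,"gripper":1},{"x":0,"y":0,"z":0,"wx":0,"wy":0,"wz":0,"gripper":1},{"x":0,"y":0,"z":0,"wx":0,"wy":0,"wz":0,"gripper":1},{"x":0,"y":0,"z":0,"wx":0,"wy":0,"wz":0,"gripper":1},{"x":0,"y":0,"z":0,"wx":0,"wy":0,"wz":0,"gripper":1},{"x":0,"y":0,"z":0,"wx":0,"wy":0,"wz":0,"gripper":1},{"x":0,"y":0,"z":0,"wx":0,"wy":0,"wz":0,"gripper":1}]'
python3 -m inch '[{"x":0,"y":0,"z":0.1,"wx":0,"wy":0,"wz":0,"gripper":1},{"x":0,"y":0,"z":0,"wx":0,"wy":0,"wz":0,"gripper":1},{"x":0,"y":0,"z":0,"wx":0,"wy":0,"wz":0,"gripper":1},{"x":0,"y":0,"z":0,"wx":0,"wy":0,"wz":0,"gripper":1},{"x":0,"y":0,"z":0,"wx":0,"wy":0,"wz":0,"gripper":1},{"x":0,"y":0,"z":0,"wx":0,"wy":0,"wz":0,"gripper":1},{"x":0,"y":0,"z":0,"wx":0,"wy":0,"wz":0,"gripper":1},{"x":0,"y":0,"z":0,"wx":0,"wy":0,"wz":0,"gripper":1}]'
```

```text
clock: 12.92
eef_pos: [0.6012, 0.0772, 0.0656]
orientation: [0.707, 0.707, 0.002, -0.0]
wrist_force: [0.0, 0.5, -3.9]
finger_gap: 0.0409
gripper_force: 33.4
clock: 13.58
eef_pos: [0.6014, 0.0773, 0.0652]
orientation: [0.707, 0.707, 0.002, -0.0]
wrist_force: [-4.0, -0.6, 5.6]
finger_gap: 0.0412
gripper_force: 34.2
```

```bash
python3 -m inch '[{"x":0,"y":-0.1,"z":0,"wx":0,"wy":0,"wz":0,"gripper":1},{"x":0,"y":0,"z":0,"wx":0,"wy":0,"wz":0,"gripper":0.05},{"x":0,"y":0,"z":0,"wx":0,"wy":0,"wz":0,"gripper":0},{"x":0,"y":0,"z":0,"wx":0,"wy":0,"wz":0,"gripper":-0.1},{"x":0,"y":0,"z":0,"wx":0,"wy":0,"wz":0,"gripper":-0.2},{"x":0,"y":0,"z":0,"wx":0,"wy":0,"wz":0,"gripper":-0.4},{"x":0,"y":0,"z":0,"wx":0,"wy":0,"wz":0,"gripper":-0.5},{"x":0,"y":0,"z":0,"wx":0,"wy":0,"wz":0,"gripper":-0.5}]'
python3 -m inch '[{"x":0,"y":0,"z":-1,"wx":0,"wy":0,"wz":0,"gripper":-0.5},{"x":0,"y":0,"z":-2,"wx":0,"wy":0,"wz":0,"gripper":-0.5},{"x":0,"y":0,"z":-3,"wx":0,"wy":0,"wz":0,"gripper":-0.5},{"x":0,"y":0,"z":-3,"wx":0,"wy":0,"wz":0,"gripper":-0.5},{"x":0,"y":0,"z":-2,"wx":0,"wy":0,"wz":0,"gripper":-0.5},{"x":0,"y":0,"z":-1,"wx":0,"wy":0,"wz":0,"gripper":-0.5},{"x":0,"y":0,"z":0,"wx":0,"wy":0,"wz":0,"gripper":-0.5},{"x":0,"y":0,"z":0,"wx":0,"wy":0,"wz":0,"gripper":-0.5}]'
cat > m.py <<'E'
from h import *
import sys
for n in("scene","side"):
    p,d=read_camera(n);cv2.imwrite(f"pics/{n}{sys.argv[1]}.png",p[:,:,::-1]); W=cloud(n,p,d); hsv=cv2.cvtColor(p,cv2.COLOR_RGB2HSV)
    m=(hsv[...,0]<20)&(hsv[...,1]>90)&(abs(W[...,0]-.6)<.06)&(W[...,2]>.074)&(W[...,2]<.115)&(abs(W[...,1]-.07)<.2)
    w=W[m]; print(n,len(w),w.min(0).round(3),w.max(0).round(3),np.percentile(w,[1,99],axis=0).round(3))
    for lo in np.arange(-.05,.19,.03):
        q=w[(w[:,1]>lo)&(w[:,1]<lo+.03)]
        if len(q)>15: print(round(lo+.015,3),len(q),"zmax",np.percentile(q[:,2],97).round(4),"xmid",((np.percentile(q[:,0],2)+np.percentile(q[:,0],98))/2).round(4))
E
python3 m.py 2; python3 g.py
python3 - <<'E'
from h import *
p,d=read_camera("wrist");cv2.imwrite("pics/w2.png",p[:,:,::-1]);print(camera_params("wrist"))
a=cv2.imread("pics/scene2.png")[180:330,240:440]
cv2.imwrite("pics/w2c.png",np.hstack([p[:,:,::-1][:450,:],cv2.resize(a,(160,120)).repeat(1,0) if 0 else cv2.copyMakeBorder(cv2.resize(a,(160,120)),0,330,0,0,0)]))
E
```

```text
clock: 14.25
eef_pos: [0.6004, 0.0773, 0.0647]
orientation: [0.707, 0.707, 0.002, -0.0]
wrist_force: [-0.2, 0.5, -1.1]
finger_gap: 0.0643
gripper_force: 0.0
clock: 14.92
eef_pos: [0.6, 0.0769, 0.1849]
orientation: [0.707, 0.707, 0.002, -0.0]
wrist_force: [0.7, -0.1, -0.7]
finger_gap: 0.0644
gripper_force: 0.0
scene 1444 [ 0.58  -0.026  0.074] [0.62  0.174 0.108] [[ 0.583 -0.024  0.077]
 [ 0.619  0.171  0.105]]
-0.035 44 zmax 0.1049 xmid 0.602
-0.005 220 zmax 0.1044 xmid 0.6008
0.025 216 zmax 0.1051 xmid 0.6022
0.055 213 zmax 0.1043 xmid 0.6013
0.085 218 zmax 0.1044 xmid 0.6012
0.115 220 zmax 0.1042 xmid 0.6018
0.145 216 zmax 0.1046 xmid 0.6017
0.175 97 zmax 0.1042 xmid 0.6027
side 767 [ 0.578 -0.029  0.074] [0.618 0.177 0.105] [[ 0.579 -0.027  0.075]
 [ 0.612  0.172  0.103]]
-0.035 85 zmax 0.1011 xmid 0.5984
-0.005 121 zmax 0.1026 xmid 0.5933
0.025 114 zmax 0.1031 xmid 0.5937
0.055 106 zmax 0.1027 xmid 0.5939
0.085 105 zmax 0.1021 xmid 0.5936
0.115 98 zmax 0.1028 xmid 0.5944
0.145 97 zmax 0.1023 xmid 0.594
0.175 41 zmax 0.1016 xmid 0.5934
15.0167 [0.05 0.32 1.73 0.   1.1  0.05]
[[-0.     1.    -0.002]
 [ 1.     0.     0.003]
 [ 0.003 -0.002 -1.   ]]
{'fovy': 65.70646984690485, 'cx': 322.1533687019231, 'cy': 238.71624133262418, 'eye': array([0.59799254, 0.15972699, 0.32475418]), 'orientation': array([ 9.86978354e-01,  1.92344989e-04, -9.86205587e-04,  1.60849988e-01])}
```

View pics/w2c.png

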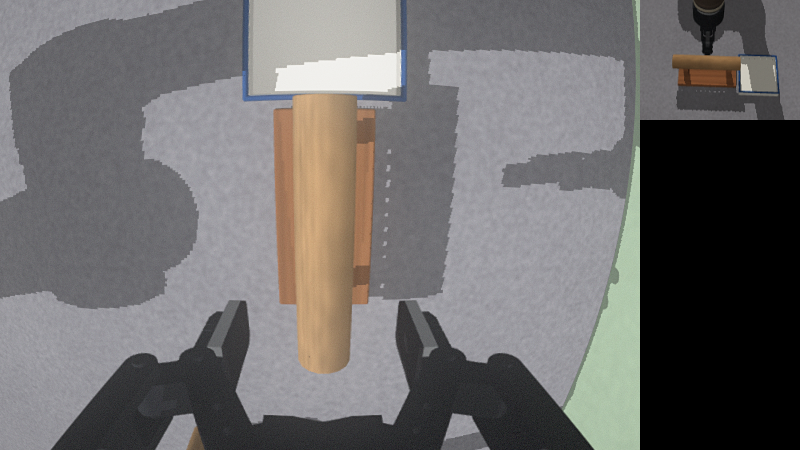

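The wrist view shows the tube lying straight in the rest, mouth at (325,97) at the tray edge and bottom at (325,370). It is seated level with its centre at y≈0.0745. Next I regrasp at the middle and lift.

```bash
cat > p.py <<'E'
from h import *
import sys
def prot(save=None):
    s=read_state(); c=camera_params("wrist"); p,d=read_camera("wrist")
    if save: cv2.imwrite(save,p[:,:,::-1])
    f=240/np.tan(np.radians(c["fovy"])/2); v,u=np.mgrid[:480,:640]; x=u-c["cx"]; y=v-c["cy"]; r=np.hypot(x,y)+1e-9; t=np.tan(r/f)/r
    P=np.stack([x*t,y*t,np.ones_like(t)],-1)*d[...,None]@R.from_quat(c["orientation"]).as_matrix().T+c["eye"]
    M=R.from_quat(s["orientation"]).as_matrix(); T=(P-s["eef_pos"])@M
    hsv=cv2.cvtColor(p,cv2.COLOR_RGB2HSV)
    near=(d>0)&(abs(T[...,1])<.016)&(T[...,2]<.01)&(T[...,2]>-.05)&(T[...,0]>.03)&(T[...,0]<.2)
    br=near&(hsv[...,1]>80); gr=near&(hsv[...,1]<60)&(T[...,0]>.085)
    g=T[gr]; rim=np.percentile(T[br][:,0],99.7); tip=np.percentile(g[:,0],98) if len(g)>12 else np.nan
    dip=np.degrees(np.arcsin(-M[2,0]))
    print("t %.2f dip %.1f rim %.1f mm tip %.1f out %.1f n %d"%(s["clock"],dip,rim*1e3,tip*1e3,(tip-rim)*1e3,len(g)), "grey z",np.median(g[:,2]).round(3) if len(g) else None)
    return (tip-rim)*1e3
if __name__=="__main__":
    o=prot(sys.argv[1] if len(sys.argv)>1 else None); sys.exit(0 if not o>2 else 1)
E
python3 -m inch '[{"x":-0.3,"y":0,"z":1.5,"wx":0,"wy":0,"wz":0,"gripper":-0.5},{"x":0,"y":0,"z":2.2,"wx":0,"wy":0,"wz":0,"gripper":-0.5},{"x":0,"y":0,"z":2.2,"wx":0,"wy":0,"wz":0,"gripper":-0.5},{"x":0,"y":0,"z":2.2,"wx":0,"wy":0,"wz":0,"gripper":-0.5},{"x":0,"y":0,"z":2,"wx":0,"wy":0,"wz":0,"gripper":-0.5},{"x":0,"y":0,"z":1.2,"wx":0,"wy":0,"wz":0,"gripper":-0.5},{"x":0,"y":0,"z":0.6,"wx":0,"wy":0,"wz":0,"gripper":-0.5},{"x":0,"y":0,"z":0.2,"wx":0,"wy":0,"wz":0,"gripper":-0.5}]'
python3 -m inch '[{"x":0,"y":0,"z":0,"wx":0,"wy":0,"wz":0,"gripper":-0.3},{"x":0,"y":0,"z":0,"wx":0,"wy":0,"wz":0,"gripper":-0.2},{"x":0,"y":0,"z":0,"wx":0,"wy":0,"wz":0,"gripper":-0.1},{"x":0,"y":0,"z":0,"wx":0,"wy":0,"wz":0,"gripper":0.1},{"x":0,"y":0,"z":0,"wx":0,"wy":0,"wz":0,"gripper":0.3},{"x":0,"y":0,"z":0,"wx":0,"wy":0,"wz":0,"gripper":1},{"x":0,"y":0,"z":0,"wx":0,"wy":0,"wz":0,"gripper":1},{"x":0,"y":0,"z":0,"wx":0,"wy":0,"wz":0,"gripper":1}]' 32
python3 -m inch '[{"x":0,"y":0,"z":-0.4,"wx":0,"wy":0,"wz":0,"gripper":1},{"x":0,"y":0,"z":-1,"wx":0,"wy":0,"wz":0,"gripper":1},{"x":0,"y":0,"z":-2,"wx":0,"wy":0,"wz":0,"gripper":1},{"x":0,"y":0,"z":-2.5,"wx":0,"wy":0,"wz":0,"gripper":1},{"x":0,"y":0,"z":-2.5,"wx":0,"wy":0,"wz":0,"gripper":1},{"x":0,"y":0,"z":-2.5,"wx":0,"wy":0,"wz":0,"gripper":1},{"x":0,"y":0,"z":-2,"wx":0,"wy":0,"wz":0,"gripper":1},{"x":0,"y":0,"z":-1,"wx":0,"wy":0,"wz":0,"gripper":1}]'
python3 p.py pics/w3.png; python3 g.py
```

```text
clock: 15.73
eef_pos: [0.5986, 0.0741, 0.0614]
orientation: [0.707, 0.707, 0.0, -0.002]
wrist_force: [0.6, -0.5, -0.1]
finger_gap: 0.0634
gripper_force: 0.0
clock: 16.4
eef_pos: [0.5997, 0.0743, 0.0652]
orientation: [0.707, 0.707, 0.001, -0.001]
wrist_force: [-4.7, 0.5, 4.9]
finger_gap: 0.0409
gripper_force: 32.3
clock: 17.07
eef_pos: [0.602, 0.0739, 0.2067]
orientation: [0.707, 0.707, 0.004, 0.002]
wrist_force: [1.3, -0.4, -2.9]
finger_gap: 0.0413
gripper_force: 33.3
t 17.07 dip -0.2 rim 100.6 mm tip 101.3 out 0.7 n 48 grey z -0.031
17.1167 [0.05 0.29 1.71 0.   1.13 0.05]
[[-0.     1.     0.01 ]
 [ 1.     0.     0.003]
 [ 0.003  0.01  -1.   ]]
```

```bash
sed -i 's/    return (tip/    print("tq",s["ft_torque"].round(3))\n    return (tip/' p.py
python3 -m inch '[{"x":0,"y":0,"z":0,"wx":0,"wy":-1,"wz":0,"gripper":1},{"x":0,"y":0,"z":0,"wx":0,"wy":-2,"wz":0,"gripper":1},{"x":0,"y":0,"z":0,"wx":0,"wy":-1,"wz":0,"gripper":1},{"x":0,"y":0,"z":0,"wx":0,"wy":0,"wz":0,"gripper":1},{"x":0,"y":0,"z":0,"wx":0,"wy":0,"wz":0,"gripper":1},{"x":0,"y":0,"z":0,"wx":0,"wy":0,"wz":0,"gripper":1},{"x":0,"y":0,"z":0,"wx":0,"wy":0,"wz":0,"gripper":1},{"x":0,"y":0,"z":0,"wx":0,"wy":0,"wz":0,"gripper":1}]' | grep wrist
python3 p.py && python3 -m inch '[{"x":0,"y":0,"z":0,"wx":0,"wy":-4,"wz":0,"gripper":1},{"x":0,"y":0,"z":0,"wx":0,"wy":-5,"wz":0,"gripper":1},{"x":0,"y":0,"z":0,"wx":0,"wy":-5,"wz":0,"gripper":1},{"x":0,"y":0,"z":0,"wx":0,"wy":5,"wz":0,"gripper":1},{"x":0,"y":0,"z":0,"wx":0,"wy":5,"wz":0,"gripper":1},{"x":0,"y":0,"z":0,"wx":0,"wy":4,"wz":0,"gripper":1},{"x":0,"y":0,"z":0,"wx":0,"wy":0,"wz":0,"gripper":1},{"x":0,"y":0,"z":0,"wx":0,"wy":0,"wz":0,"gripper":1}]' | grep wrist && python3 p.py && python3 -m inch '[{"x":0,"y":0,"z":0,"wx":0,"wy":-5,"wz":0,"gripper":1},{"x":0,"y":0,"z":0,"wx":0,"wy":-6,"wz":0,"gripper":1},{"x":0,"y":0,"z":0,"wx":0,"wy":-5,"wz":0,"gripper":1},{"x":0,"y":0,"z":0,"wx":0,"wy":5,"wz":0,"gripper":1},{"x":0,"y":0,"z":0,"wx":0,"wy":6,"wz":0,"gripper":1},{"x":0,"y":0,"z":0,"wx":0,"wy":5,"wz":0,"gripper":1},{"x":0,"y":0,"z":0,"wx":0,"wy":0,"wz":0,"gripper":1},{"x":0,"y":0,"z":0,"wx":0,"wy":0,"wz":0,"gripper":1}]' |grep wrist && python3 p.py
```

```text
wrist_force: [0.2, -0.1, -3.1]
t 17.78 dip 3.8 rim 100.5 mm tip 101.4 out 0.9 n 59 grey z -0.031
tq [ 0.083  0.037 -0.054]
wrist_force: [-0.3, -0.2, -3.3]
t 18.50 dip 3.9 rim 100.6 mm tip 101.4 out 0.8 n 59 grey z -0.031
tq [ 0.064 -0.038  0.021]
wrist_force: [0.1, -0.7, -2.2]
t 19.22 dip 4.0 rim 100.6 mm tip 101.4 out 0.8 n 61 grey z -0.031
tq [ 0.016  0.082 -0.013]
```

```bash
python3 -m inch '[{"x":0,"y":0,"z":0,"wx":0,"wy":-6,"wz":0,"gripper":1},{"x":0,"y":0,"z":0,"wx":0,"wy":-6,"wz":0,"gripper":1},{"x":0,"y":0,"z":0,"wx":0,"wy":-6,"wz":0,"gripper":1},{"x":0,"y":0,"z":0,"wx":0,"wy":6,"wz":0,"gripper":1},{"x":0,"y":0,"z":0,"wx":0,"wy":6,"wz":0,"gripper":1},{"x":0,"y":0,"z":0,"wx":0,"wy":6,"wz":0,"gripper":1},{"x":0,"y":0,"z":0,"wx":0,"wy":0,"wz":0,"gripper":1},{"x":0,"y":0,"z":0,"wx":0,"wy":0,"wz":0,"gripper":1}]' | grep wrist && python3 p.py && python3 -m inch '[{"x":0,"y":0,"z":0,"wx":0,"wy":-6.5,"wz":0,"gripper":1},{"x":0,"y":0,"z":0,"wx":0,"wy":-7,"wz":0,"gripper":1},{"x":0,"y":0,"z":0,"wx":0,"wy":-6.5,"wz":0,"gripper":1},{"x":0,"y":0,"z":0,"wx":0,"wy":7,"wz":0,"gripper":1},{"x":0,"y":0,"z":0,"wx":0,"wy":7,"wz":0,"gripper":1},{"x":0,"y":0,"z":0,"wx":0,"wy":6,"wz":0,"gripper":1},{"x":0,"y":0,"z":0,"wx":0,"wy":0,"wz":0,"gripper":1},{"x":0,"y":0,"z":0,"wx":0,"wy":0,"wz":0,"gripper":1}]' |grep wrist && python3 p.py && python3 -m inch '[{"x":0,"y":0,"z":0,"wx":0,"wy":-7,"wz":0,"gripper":1},{"x":0,"y":0,"z":0,"wx":0,"wy":-7,"wz":0,"gripper":1},{"x":0,"y":0,"z":0,"wx":0,"wy":-7,"wz":0,"gripper":1},{"x":0,"y":0,"z":0,"wx":0,"wy":-1,"wz":0,"gripper":1},{"x":0,"y":0,"z":0,"wx":0,"wy":7,"wz":0,"gripper":1},{"x":0,"y":0,"z":0,"wx":0,"wy":7,"wz":0,"gripper":1},{"x":0,"y":0,"z":0,"wx":0,"wy":7,"wz":0,"gripper":1},{"x":0,"y":0,"z":0,"wx":0,"wy":1,"wz":0,"gripper":1}]' |grep wrist && python3 p.py
```

```text
wrist_force: [-1.0, 0.0, -4.0]
t 19.93 dip 4.0 rim 100.7 mm tip 105.6 out 4.9 n 563 grey z -0.022
tq [0.106 0.016 0.038]
```

```bash
python3 -m inch '[{"x":0,"y":0,"z":0,"wx":0,"wy":-5,"wz":0,"gripper":1},{"x":0,"y":0,"z":0,"wx":0,"wy":-6,"wz":0,"gripper":1},{"x":0,"y":0,"z":0,"wx":0,"wy":-5,"wz":0,"gripper":1},{"x":0,"y":0,"z":0,"wx":0,"wy":5,"wz":0,"gripper":1},{"x":0,"y":0,"z":0,"wx":0,"wy":6,"wz":0,"gripper":1},{"x":0,"y":0,"z":0,"wx":0,"wy":5,"wz":0,"gripper":1},{"x":0,"y":0,"z":0,"wx":0,"wy":0,"wz":0,"gripper":1},{"x":0,"y":0,"z":0,"wx":0,"wy":0,"wz":0,"gripper":1}]' | grep wrist ; python3 p.py
```

```text
wrist_force: [-0.8, -0.2, -3.0]
t 20.65 dip 4.0 rim 100.7 mm tip 108.0 out 7.3 n 1122 grey z -0.022
tq [ 0.081  0.017 -0.02 ]
```

```bash
python3 -m inch '[{"x":0,"y":0,"z":0,"wx":0,"wy":-5,"wz":0,"gripper":1},{"x":0,"y":0,"z":0,"wx":0,"wy":-6.5,"wz":0,"gripper":1},{"x":0,"y":0,"z":0,"wx":0,"wy":-5.5,"wz":0,"gripper":1},{"x":0,"y":0,"z":0,"wx":0,"wy":5.5,"wz":0,"gripper":1},{"x":0,"y":0,"z":0,"wx":0,"wy":6.5,"wz":0,"gripper":1},{"x":0,"y":0,"z":0,"wx":0,"wy":5,"wz":0,"gripper":1},{"x":0,"y":0,"z":0,"wx":0,"wy":0,"wz":0,"gripper":1},{"x":0,"y":0,"z":0,"wx":0,"wy":0,"wz":0,"gripper":1}]' | grep wrist ; python3 p.py pics/w4.png
```

```text
wrist_force: [-0.2, 0.4, -2.7]
t 21.37 dip 4.0 rim 100.8 mm tip 111.4 out 10.7 n 1898 grey z -0.022
tq [ 0.079  0.014 -0.03 ]
```

View pics/w4.png

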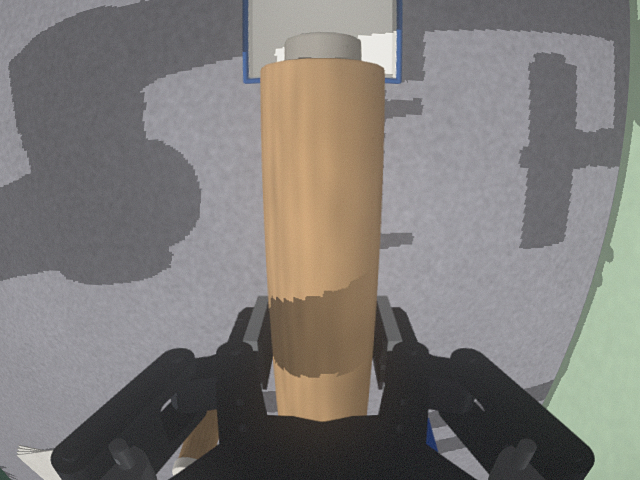

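The view shows the grey stone end at rows 33–60 beyond the rim (about 60), roughly 11 mm out. I'll repeat the gentle pulses.

```bash
python3 -m inch '[{"x":0,"y":0,"z":0,"wx":0,"wy":-5,"wz":0,"gripper":1},{"x":0,"y":0,"z":0,"wx":0,"wy":-6.5,"wz":0,"gripper":1},{"x":0,"y":0,"z":0,"wx":0,"wy":-5.5,"wz":0,"gripper":1},{"x":0,"y":0,"z":0,"wx":0,"wy":5.5,"wz":0,"gripper":1},{"x":0,"y":0,"z":0,"wx":0,"wy":6.5,"wz":0,"gripper":1},{"x":0,"y":0,"z":0,"wx":0,"wy":5,"wz":0,"gripper":1},{"x":0,"y":0,"z":0,"wx":0,"wy":0,"wz":0,"gripper":1},{"x":0,"y":0,"z":0,"wx":0,"wy":0,"wz":0,"gripper":1}]' | grep wrist ; python3 p.py
```

```text
wrist_force: [-0.4, 0.2, -3.6]
t 22.08 dip 4.0 rim 100.7 mm tip 114.4 out 13.7 n 2583 grey z -0.021
tq [ 0.105 -0.016  0.021]
```

```bash
python3 -m inch '[{"x":0,"y":0,"z":0,"wx":0,"wy":-5,"wz":0,"gripper":1},{"x":0,"y":0,"z":0,"wx":0,"wy":-6.5,"wz":0,"gripper":1},{"x":0,"y":0,"z":0,"wx":0,"wy":-5.5,"wz":0,"gripper":1},{"x":0,"y":0,"z":0,"wx":0,"wy":5.5,"wz":0,"gripper":1},{"x":0,"y":0,"z":0,"wx":0,"wy":6.5,"wz":0,"gripper":1},{"x":0,"y":0,"z":0,"wx":0,"wy":5,"wz":0,"gripper":1},{"x":0,"y":0,"z":0,"wx":0,"wy":0,"wz":0,"gripper":1},{"x":0,"y":0,"z":0,"wx":0,"wy":0,"wz":0,"gripper":1}]' | grep wrist ; python3 p.py
```

```text
wrist_force: [0.1, 0.3, -2.5]
t 22.80 dip 4.0 rim 100.7 mm tip 117.4 out 16.7 n 3239 grey z -0.021
tq [0.051 0.03  0.046]
```

```bash
python3 -m inch '[{"x":0,"y":0,"z":0,"wx":0,"wy":-5,"wz":0,"gripper":1},{"x":0,"y":0,"z":0,"wx":0,"wy":-6.5,"wz":0,"gripper":1},{"x":0,"y":0,"z":0,"wx":0,"wy":-5.5,"wz":0,"gripper":1},{"x":0,"y":0,"z":0,"wx":0,"wy":5.5,"wz":0,"gripper":1},{"x":0,"y":0,"z":0,"wx":0,"wy":6.5,"wz":0,"gripper":1},{"x":0,"y":0,"z":0,"wx":0,"wy":5,"wz":0,"gripper":1},{"x":0,"y":0,"z":0,"wx":0,"wy":0,"wz":0,"gripper":1},{"x":0,"y":0,"z":0,"wx":0,"wy":0,"wz":0,"gripper":1}]' | grep wrist ; python3 p.py pics/w5.png; python3 g.py 0.599 0.077 0.072
```

```text
wrist_force: [-1.1, -0.3, -3.6]
t 23.52 dip 4.0 rim 100.7 mm tip 120.6 out 19.8 n 3901 grey z -0.021
tq [0.021 0.081 0.01 ]
23.5667 [ 0.09  0.3   1.7  -0.08  1.14  0.12]
[[ 0.     1.     0.001]
 [ 0.998  0.    -0.069]
 [-0.069  0.001 -0.998]]
to target TCP cm, tool axes [ 1.17 -0.06 12.96]
```

View pics/w5.png

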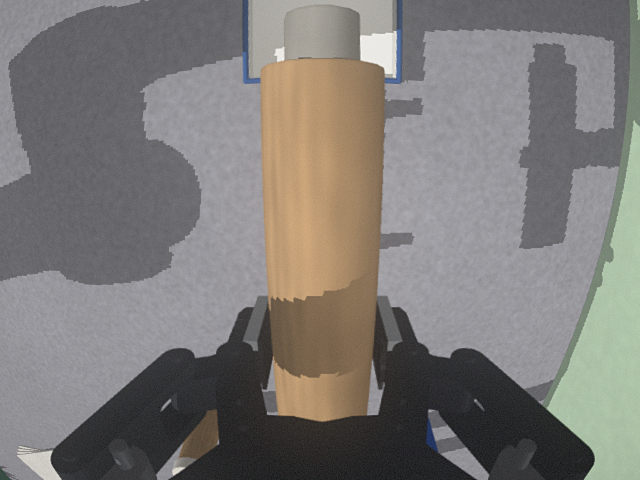

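About 20 mm is out (tip at row ≈5, rim at row ≈60). Now I level the tube and lower it.

```bash
python3 -m inch '[{"x":0,"y":0,"z":0,"wx":0,"wy":2,"wz":0,"gripper":1},{"x":0,"y":0,"z":0,"wx":0,"wy":2,"wz":0,"gripper":1},{"x":0.1,"y":-0.1,"z":1,"wx":0,"wy":0,"wz":0,"gripper":1},{"x":0.1,"y":0,"z":2,"wx":0,"wy":0,"wz":0,"gripper":1},{"x":0,"y":0,"z":2.2,"wx":0,"wy":0,"wz":0,"gripper":1},{"x":0,"y":0,"z":2.2,"wx":0,"wy":0,"wz":0,"gripper":1},{"x":0,"y":0,"z":1.5,"wx":0,"wy":0,"wz":0,"gripper":1},{"x":0,"y":0,"z":0.5,"wx":0,"wy":0,"wz":0,"gripper":1}]'
python3 -m inch '[{"x":0,"y":0,"z":0,"wx":0,"wy":0,"wz":0,"gripper":1},{"x":0,"y":0,"z":0,"wx":0,"wy":0,"wz":0,"gripper":1},{"x":0,"y":0,"z":0,"wx":0,"wy":0,"wz":0,"gripper":1},{"x":0,"y":0,"z":0,"wx":0,"wy":0,"wz":0,"gripper":1},{"x":0,"y":0,"z":0,"wx":0,"wy":0,"wz":0,"gripper":1},{"x":0,"y":0,"z":0,"wx":0,"wy":0,"wz":0,"gripper":1},{"x":0,"y":0,"z":0,"wx":0,"wy":0,"wz":0,"gripper":1},{"x":0,"y":0,"z":0,"wx":0,"wy":0,"wz":0,"gripper":1}]'
python3 g.py 0.599 0.0765 0.068
```

```text
clock: 24.23
eef_pos: [0.5956, 0.0771, 0.104]
orientation: [0.707, 0.708, -0.002, -0.003]
wrist_force: [-0.6, 1.0, -3.8]
finger_gap: 0.0407
gripper_force: 33.6
clock: 24.9
eef_pos: [0.5993, 0.076, 0.1089]
orientation: [0.707, 0.707, 0.002, -0.0]
wrist_force: [-0.5, 0.5, -3.4]
finger_gap: 0.041
gripper_force: 33.6
24.9 [0.05 0.41 1.77 0.   0.96 0.05]
[[ 0.     1.     0.002]
 [ 1.    -0.     0.003]
 [ 0.003  0.002 -1.   ]]
to target TCP cm, tool axes [ 0.04 -0.04  4.09]
```

```bash
python3 -m inch '[{"x":0.1,"y":0,"z":0.4,"wx":0,"wy":0,"wz":0,"gripper":1},{"x":0,"y":0,"z":0.8,"wx":0,"wy":0,"wz":0,"gripper":1},{"x":0,"y":0,"z":0.9,"wx":0,"wy":0,"wz":0,"gripper":1},{"x":0,"y":0,"z":0.8,"wx":0,"wy":0,"wz":0,"gripper":1},{"x":0,"y":0,"z":0.5,"wx":0,"wy":0,"wz":0,"gripper":1},{"x":0,"y":0,"z":0.3,"wx":0,"wy":0,"wz":0,"gripper":1},{"x":0,"y":0,"z":0.2,"wx":0,"wy":0,"wz":0,"gripper":1},{"x":0,"y":0,"z":0.1,"wx":0,"wy":0,"wz":0,"gripper":1}]'
python3 -m inch '[{"x":0,"y":0,"z":0.05,"wx":0,"wy":0,"wz":0,"gripper":1},{"x":0,"y":0,"z":0.05,"wx":0,"wy":0,"wz":0,"gripper":1},{"x":0,"y":0,"z":0.05,"wx":0,"wy":0,"wz":0,"gripper":1},{"x":0,"y":0,"z":0,"wx":0,"wy":0,"wz":0,"gripper":1},{"x":0,"y":0,"z":0,"wx":0,"wy":0,"wz":0,"gripper":1},{"x":0,"y":0,"z":0,"wx":0,"wy":0,"wz":0,"gripper":1},{"x":0,"y":0,"z":0,"wx":0,"wy":0,"wz":0,"gripper":1},{"x":0,"y":0,"z":0,"wx":0,"wy":0,"wz":0,"gripper":1}]'
```

```text
clock: 25.57
eef_pos: [0.599, 0.0772, 0.068]
orientation: [0.707, 0.707, 0.001, -0.001]
wrist_force: [0.1, -0.7, -2.9]
finger_gap: 0.0411
gripper_force: 33.6
clock: 26.23
eef_pos: [0.5993, 0.0772, 0.0672]
orientation: [0.707, 0.707, 0.002, -0.0]
wrist_force: [-0.7, 1.0, -2.3]
finger_gap: 0.041
gripper_force: 33.6
```

```bash
python3 -m inch '[{"x":0,"y":0,"z":0.05,"wx":0,"wy":0,"wz":0,"gripper":1},{"x":0,"y":0,"z":0.05,"wx":0,"wy":0,"wz":0,"gripper":1},{"x":0,"y":0,"z":0.05,"wx":0,"wy":0,"wz":0,"gripper":1},{"x":0,"y":0,"z":0,"wx":0,"wy":0,"wz":0,"gripper":1},{"x":0,"y":0,"z":0,"wx":0,"wy":0,"wz":0,"gripper":1},{"x":0,"y":0,"z":0,"wx":0,"wy":0,"wz":0,"gripper":1},{"x":0,"y":0,"z":0,"wx":0,"wy":0,"wz":0,"gripper":1},{"x":0,"y":0,"z":0,"wx":0,"wy":0,"wz":0,"gripper":1}]'
python3 -m inch '[{"x":0,"y":0,"z":0.05,"wx":0,"wy":0,"wz":0,"gripper":1},{"x":0,"y":0,"z":0.05,"wx":0,"wy":0,"wz":0,"gripper":1},{"x":0,"y":0,"z":0,"wx":0,"wy":0,"wz":0,"gripper":1},{"x":0,"y":0,"z":0,"wx":0,"wy":0,"wz":0,"gripper":1},{"x":0,"y":0,"z":0,"wx":0,"wy":0,"wz":0,"gripper":1},{"x":0,"y":0,"z":0,"wx":0,"wy":0,"wz":0,"gripper":1},{"x":0,"y":0,"z":0,"wx":0,"wy":0,"wz":0,"gripper":1},{"x":0,"y":0,"z":0,"wx":0,"wy":0,"wz":0,"gripper":1}]'
```

```text
clock: 26.9
eef_pos: [0.5995, 0.0773, 0.0657]
orientation: [0.707, 0.707, 0.002, -0.0]
wrist_force: [1.6, 1.4, -2.2]
finger_gap: 0.0414
gripper_force: 33.7
clock: 27.57
eef_pos: [0.5997, 0.0773, 0.0653]
orientation: [0.707, 0.707, 0.002, -0.0]
wrist_force: [-0.7, 0.2, 5.1]
finger_gap: 0.0407
gripper_force: 34.4
```

Seated. I release gently, rise and check.

```bash
python3 -m inch '[{"x":0,"y":0,"z":0,"wx":0,"wy":0,"wz":0,"gripper":0.1},{"x":0,"y":0,"z":0,"wx":0,"wy":0,"wz":0,"gripper":0.05},{"x":0,"y":0,"z":0,"wx":0,"wy":0,"wz":0,"gripper":0},{"x":0,"y":0,"z":0,"wx":0,"wy":0,"wz":0,"gripper":-0.1},{"x":0,"y":0,"z":0,"wx":0,"wy":0,"wz":0,"gripper":-0.2},{"x":0,"y":0,"z":0,"wx":0,"wy":0,"wz":0,"gripper":-0.4},{"x":0,"y":0,"z":0,"wx":0,"wy":0,"wz":0,"gripper":-0.5},{"x":0,"y":0,"z":0,"wx":0,"wy":0,"wz":0,"gripper":-0.5}]'
python3 -m inch '[{"x":0,"y":0,"z":-1,"wx":0,"wy":0,"wz":0,"gripper":-0.5},{"x":0,"y":0,"z":-2,"wx":0,"wy":0,"wz":0,"gripper":-0.5},{"x":0,"y":0,"z":-3,"wx":0,"wy":0,"wz":0,"gripper":-0.5},{"x":0,"y":0,"z":-3,"wx":0,"wy":0,"wz":0,"gripper":-0.5},{"x":0,"y":0,"z":-2,"wx":0,"wy":0,"wz":0,"gripper":-0.5},{"x":0,"y":0,"z":-1,"wx":0,"wy":0,"wz":0,"gripper":-0.5},{"x":0,"y":0,"z":0,"wx":0,"wy":0,"wz":0,"gripper":-0.5},{"x":0,"y":0,"z":0,"wx":0,"wy":0,"wz":0,"gripper":-0.5}]'
python3 m.py 9; python3 -c "
from h import *
p,d=read_camera('wrist');cv2.imwrite('pics/w9.png',p[:,:,::-1])"
```

```text
clock: 28.23
eef_pos: [0.5989, 0.0772, 0.0642]
orientation: [0.707, 0.707, 0.001, -0.001]
wrist_force: [-0.6, 1.1, 0.8]
finger_gap: 0.0641
gripper_force: 0.0
clock: 28.9
eef_pos: [0.599, 0.0769, 0.1848]
orientation: [0.707, 0.707, 0.002, -0.0]
wrist_force: [-0.3, -0.2, -1.0]
finger_gap: 0.0637
gripper_force: 0.0
scene 1436 [ 0.582 -0.022  0.074] [0.621 0.176 0.107] [[ 0.584 -0.021  0.078]
 [ 0.619  0.174  0.105]]
-0.035 17 zmax 0.1042 xmid 0.6017
-0.005 219 zmax 0.1047 xmid 0.6013
0.025 215 zmax 0.1048 xmid 0.6019
0.055 212 zmax 0.1046 xmid 0.6014
0.085 216 zmax 0.1043 xmid 0.602
0.115 220 zmax 0.1051 xmid 0.602
0.145 220 zmax 0.1048 xmid 0.6019
0.175 117 zmax 0.1043 xmid 0.6028
side 765 [ 0.577 -0.027  0.074] [0.619 0.188 0.105] [[ 0.578 -0.024  0.075]
 [ 0.612  0.175  0.103]]
-0.035 72 zmax 0.1004 xmid 0.5995
-0.005 127 zmax 0.1033 xmid 0.5938
0.025 110 zmax 0.1025 xmid 0.593
0.055 105 zmax 0.1034 xmid 0.5937
0.085 106 zmax 0.1022 xmid 0.5939
0.115 100 zmax 0.1023 xmid 0.5943
0.145 94 zmax 0.1025 xmid 0.5939
0.175 51 zmax 0.101 xmid 0.5945
```

View pics/w9.png

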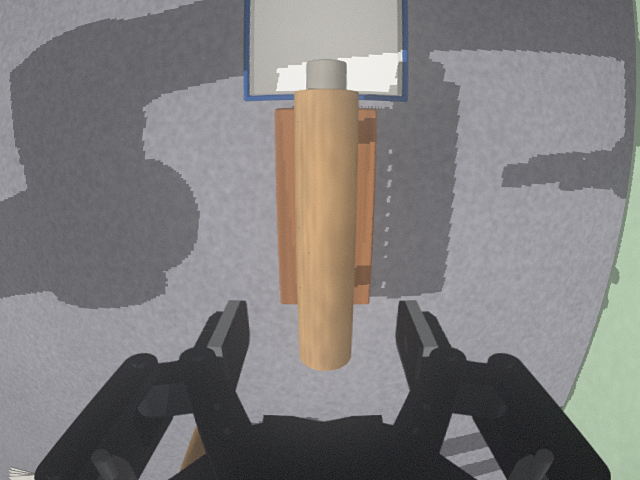

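View pics/scene9.png

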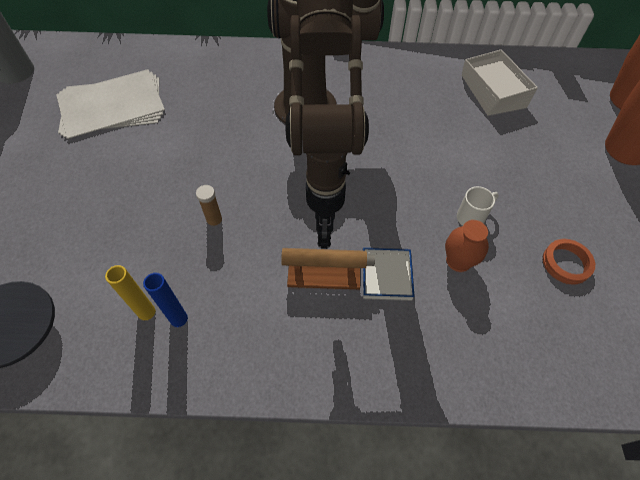

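The tube lies level and centred in the rest, with the stone's end standing out at (326,62–90) in the wrist view. The bystanders are unmoved, so I'm handing in.

```bash
python3 -c "
from workcell import *
print(sign_off())"
```

```text
the job is handed in; nothing more can be done
None
```

The job is handed in: the tube lies level in the middle of the rest, mouth towards the tray, with the first stone standing about 2 cm out; the capped tube, mug and vase were not touched, and the clock was at about 29 s of the 72 s allowed.

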